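# Switch on the candle display's lighting in order

## Task

Switch on the candle display's lighting with the wireless push-switches on the table: with the fingertips, gently press the green cap, then the yellow cap, then the blue cap, each until it is fully down and stays down before you go on to the next. Leave the red cap unpressed. Only press: do not pick up, tip or shift the switches, and leave the candles and boxes around them alone.

Things in the scene. Friction and masses are not known exactly. Their poses are not given: they have to be found in the camera images.
- green_top (a point): centre of the top face of the green round cap, 34 mm across, of one push-switch; it stands 34 mm above the table when up and 27 mm when fully down, and moves with the cap; z up
- green_cap (a joint): how far the green cap is pushed down, m: 0 up, 0.007 fully down at its stop. Pushing takes about 3 N all the way; it stays where it is left and does not spring back
- green_switch: loose puck-shaped grey switch housing with the green cap, 56 mm across, 22 mm high, 0.25 kg, rubber foot; the cap stands 12 mm out of its top at first; origin at the centre of its underside, z up
- yellow_top (a point): centre of the top face of the yellow round cap, 34 mm across, of one push-switch; it stands 34 mm above the table when up and 27 mm when fully down, and moves with the cap; z up
- yellow_cap (a joint): how far the yellow cap is pushed down, m: 0 up, 0.007 fully down at its stop. Pushing takes about 3 N all the way; it stays where it is left and does not spring back
- yellow_switch: loose puck-shaped grey switch housing with the yellow cap, 56 mm across, 22 mm high, 0.25 kg, rubber foot; the cap stands 12 mm out of its top at first; origin at the centre of its underside, z up
- blue_top (a point): centre of the top face of the blue round cap, 34 mm across, of one push-switch; it stands 34 mm above the table when up and 27 mm when fully down, and moves with the cap; z up
- blue_cap (a joint): how far the blue cap is pushed down, m: 0 up, 0.007 fully down at its stop. Pushing takes about 3 N all the way; it stays where it is left and does not spring back
- blue_switch: loose puck-shaped grey switch housing with the blue cap, 56 mm across, 22 mm high, 0.25 kg, rubber foot; the cap stands 12 mm out of its top at first; origin at the centre of its underside, z up
- red_top (a point): centre of the top face of the red round cap, 34 mm across, of one push-switch; it stands 34 mm above the table when up and 27 mm when fully down, and moves with the cap; z up
- red_cap (a joint): how far the red cap is pushed down, m: 0 up, 0.007 fully down at its stop. Pushing takes about 3 N all the way; it stays where it is left and does not spring back
- red_switch: loose puck-shaped grey switch housing with the red cap, 56 mm across, 22 mm high, 0.25 kg, rubber foot; the cap stands 12 mm out of its top at first; origin at the centre of its underside, z up
- tester: loose open candle in a glass, no lid, 67 mm across, 74 mm tall; bystander; origin at the centre of its underside
- jar_left: loose candle jar with a pale lid, 69 mm across, 82 mm tall, behind the switches, left of the middle; bystander; origin at the centre of its underside
- jar_right: loose candle jar with a pale lid, 69 mm across, 82 mm tall, close behind the switches, right of the middle; bystander; origin at the centre of its underside
- tin: loose flat yellowish hinged tin, 61 x 88 x 22 mm, right of the switches and farther back; bystander; origin at the centre of its underside
- cards: loose flat clear box of white cards, 65 x 92 x 19 mm, right of the switches; bystander; origin at the centre of its underside
Not all that is in view belongs to the job. Leave any purple or turquoise look-alike of the blue_switch alone.

How it is judged:
On the way, in this order (a step that is already met when the one before it is completed fails the run):
1. the green cap is pressed down, the other caps still up (value of joint green_cap above 0.005 m and value of joint each of yellow_cap, blue_cap below 0.002 m), for 0.1 s.
2. then the yellow cap is pressed down, the blue one still up (value of joint each of green_cap, yellow_cap above 0.005 m and value of joint blue_cap below 0.002 m), for 0.1 s.
3. then the blue cap is pressed down (value of joint each of green_cap, yellow_cap, blue_cap above 0.005 m), for 0.1 s.
At the end, for the whole second after the job is handed in: The green, yellow and blue caps are down by more than 5 of their 7 mm, the red cap by less than 2 mm; all four switches, both jars, the open candle, the tin and the card box stand still and upright (within 0.1 rad), within 20 mm of where they started (all of step 3 and value of joint red_cap below 0.002 m and distance of each of green_switch, yellow_switch, blue_switch, red_switch, tester, jar_left, jar_right, tin, cards from where it was at the start of the episode below 0.02 m and angle between each of green_switch, yellow_switch, blue_switch, red_switch, tester, jar_left, jar_right, tin, cards's own z axis and vertical below 0.1 rad and linear speed of each of green_switch, yellow_switch, blue_switch, red_switch, tester, jar_left, jar_right, tin, cards below 0.02 m/s); the robot touches nothing.
It fails at once if a cap is pushed (over 2 mm) out of order: yellow before green is down, or blue before green and yellow are down ((value of joint yellow_cap above 0.002 m and value of joint green_cap below 0.005 m) or (value of joint blue_cap above 0.002 m and value of joint any of green_cap, yellow_cap below 0.005 m)).
It fails at once if the red cap is pushed (over 2 mm) (value of joint red_cap above 0.002 m).
It fails at once if a switch is lifted (over 8 mm), tipped (over 0.25 rad) or shifted (over 20 mm) (height (world z) of any of green_switch, yellow_switch, blue_switch, red_switch above 0.008 m or angle between any of green_switch, yellow_switch, blue_switch, red_switch's own z axis and vertical above 0.25 rad or distance of any of green_switch, yellow_switch, blue_switch, red_switch from where it was at the start of the episode above 0.02 m).
It fails at once if a switch is pressed harder than 30 N (contact force between any of the arm, the fingers and green_switch above 30 N or contact force between any of the arm, the fingers and yellow_switch above 30 N or contact force between any of the arm, the fingers and blue_switch above 30 N or contact force between any of the arm, the fingers and red_switch above 30 N).
It fails at once if a candle, the tin or the card box is moved more than 20 mm or tipped over 0.25 rad (distance of any of tester, jar_left, jar_right, tin, cards from where it was at the start of the episode above 0.02 m or angle between any of tester, jar_left, jar_right, tin, cards's own z axis and vertical above 0.25 rad).
It also fails if it takes over 48 s, if anything falls off the work surface, if the arm or the gripper's body presses on something with over 40 N, if the wrist force passes 120 N, or if a joint passes its speed limit or range.

## Robot

A 6-joint arm with a two-finger parallel gripper is mounted at the origin on a cart in front of the work surface, level with it; the furniture and walls round the work are solid. World frame = base frame: x ahead of the robot, y to its left, z up, the work surface at z = 0. Lengths are in m, angles in rad, forces in N, time in s.
With the tool pointing down it reaches from about 0.35 to 0.975 m from the base axis. Payload 4.9 kg.
Tool frame: the origin (TCP) lies on the centre line of the jaws, within the pads' length; the fingertips stand manip.tcp_to_tips ahead of it and the grasp point (between the pads) is the TCP (manip.tcp_to_tips is the distance from the TCP to the fingertips, in m); y points along the fingers, z is the direction in which the jaws open and shut, and the axes are right-handed (so a half turn about y gives the same grasp; the last joint's range is limited). The gripper opens to 85 mm and grips with 20 to 120 N. Pads are 22 mm wide; open, the fingers measure 114 mm over their backs; the gripper's body (76 mm by 85 mm) begins 54 mm behind the grasp point. The pads swing forward as they close: fully open they stand 13 mm farther back than shut.
Start: joints at [-1.451, 0.053, 1.613, -0, 1.476, -0.119], TCP at [0.148, -0.607, 0.25] pointing down, gripper open.
Joint ranges: [-3.01, 3.01], [-1.01, 2.22], [0.06, 2.58], [-1.02, 4.17], [0.09, 2.62], [-3.14, 3.14]. Speed limits (rad/s): [2.57, 2.57, 3.14, 3.14, 3.14, 3.14].

## Interface

Orientations are given as a unit quaternion [w, x, y, z].
In Python, from plant import manip gives the robot as it stands.
- The arm moves only by the tool apply_moves, never from a script. Its argument "moves" is a list of rows, each a list of 7 numbers: the gripper's target within -1 to 1 (shut at 1, half-way at 0, fully open at -1), then the shift along the tool's x, y, z in mm, then the turn, a rotation vector about the tool's x, y, z in degrees. A call has 1 to 20 rows; each row shifts and turns the commanded pose from where the row before left it, along the tool's axes as they then stand; what a row does not reach is not made up. A row lasts 1/10 s, in which the tool goes at most 50 mm and 8.59 degrees, less where a joint would pass 70% of its speed; a pose out of reach is approached as far as the arm can. A call with a gripper value outside its range is refused whole. The fingers move at their own pace and stop on an object; the grip force is fixed at half the most. Time passes only in rows, so rows that do not move let the fingers close. It gives the time, the measured TCP pose, the force and the opening at its end, in the units of the state.
- manip.state(): the state, without advancing time (a new reading comes with each control period).
- manip.grab_frame(name): name is "scene" or "top" or "wrist"; returns the picture (400x640x3 uint8, blue, green, red); there is no depth.
- manip.calibration(name): a dict with "mtx" (3x3 intrinsics, pixels), "T" (4x4, takes a point from camera to world coordinates); the wrist camera has in their place "T_tool_cam" (4x4, takes a point from camera to tool coordinates, whose origin is the TCP and whose axes are the tool frame's). Camera axes: x right, y down, z forward; pixel columns grow to the right and rows downward; lengths in m; the calibration is good to about 2 mm. The wrist camera is an equidistant fisheye: a pixel r from the principal point sees the ray r / f radians off the axis. A picture is of the moment at which its call begins: read the wrist's pose just before it. calibration takes no time and is no camera call.
- manip.job_done(): hands the job in, once; it reports no verdict.
The state is a dict: "time": time; "joint_pos": joint angles; "joint_vel": joint speeds; "joint_efforts": joint torques, N m; "tool_pos": TCP position; "tool_rot": TCP orientation; "contact_force": force on the tool from outside, world axes, zero at the start; "ft_torque": the same for the moment, N m; "gripper_width": opening from 0.0 (shut) to 1.0 (fully open).
Only numpy, scipy, OpenCV 4.12 (cv2) and the standard library are available. Lean on these libraries where they do the work, as an engineer would, in place of code of your own. Each camera call takes 0.05 s, during which the arm holds its last target. There are 200 camera calls.

## Working session

There is one attempt and no reset: what is moved stays moved. The work goes in short steps, Python scripts to look and compute and a tool call to move; the robot and the scene stay as the last step left them, time stands still between calls to the robot, and variables do not carry over. Pictures are saved under pics/ and viewed, about 8 in all and at most 12, crops included, and the job is handed in when it is done.

Besides the shell and the picture viewer there is one more tool, called as name(argument=value, ...), one argument or row to a line, values as JSON. apply_moves: Moves the arm, as the interface text tells. Its arguments: {"type":"object","properties":{"moves":{"type":"array","items":{"type":"array","items":{"type":"number"}}}},"required":["moves"]}

```bash
mkdir -p pics; python3 - <<'E'
from plant import manip
import cv2,numpy as np
s=manip.state();print(s);print(manip.tcp_to_tips)
for n in("scene","top"):
    cv2.imwrite(f"pics/{n}0.png",manip.grab_frame(n));c=manip.calibration(n);print(n,c["mtx"],c["T"])
print(manip.calibration("wrist"))
E
```

```text
{'time': 0.0, 'joint_pos': array([-1.45100784e+00,  5.33480254e-02,  1.61426983e+00, -9.25837116e-06,
        1.47601697e+00, -1.19003646e-01]), 'joint_vel': array([-0.00100895,  0.00129011,  0.00148189, -0.00148884,  0.00054202,
       -0.00175254]), 'joint_efforts': array([ 5.34048650e-04, -3.93683302e+01, -3.70172238e+01, -9.22993377e-05,
        7.24524551e-03, -1.15920867e-05]), 'tool_pos': array([ 0.14775691, -0.60668726,  0.2490829 ]), 'tool_rot': array([ 0.08422205, -0.08422913,  0.70279433, -0.70135029]), 'contact_force': array([-1.30652955, -0.61364299,  0.50478368]), 'ft_torque': array([-0.03865144, -0.00738152,  0.0568868 ]), 'gripper_width': 1.003878484390645}
0.019
scene [[466.69053621   0.         322.14948163]
 [  0.         466.69053621 199.26906971]
 [  0.           0.           1.        ]] [[ 0.79893466 -0.45557792  0.39262218 -0.02015553]
 [-0.60140021 -0.61017912  0.51575113 -1.01275687]
 [ 0.00460503 -0.64817451 -0.7614779   1.12324494]
 [ 0.          0.          0.          1.        ]]
top [[385.0897436    0.         312.65281316]
 [  0.         385.0897436  189.93236842]
 [  0.           0.           1.        ]] [[ 0.00486803 -0.9954294   0.09537615  0.39544161]
 [-0.99970509 -0.00711368 -0.02321932 -0.28318455]
 [ 0.02379167 -0.09523499 -0.99517046  1.20698079]
 [ 0.          0.          0.          1.        ]]
{'mtx': array([[309.70691629,   0.        , 318.32191255],
       [  0.        , 309.70691629, 201.12139646],
       [  0.        ,   0.        ,   1.        ]]), 'T_tool_cam': array([[-9.99216992e-04,  9.60662200e-01,  2.77717734e-01,
        -6.99163050e-02],
       [-8.70015271e-04, -2.77718602e-01,  9.60662074e-01,
        -1.22532802e-01],
       [ 9.99999122e-01,  7.18291199e-04,  1.11329193e-03,
         4.63153483e-04],
       [ 0.00000000e+00,  0.00000000e+00,  0.00000000e+00,
         1.00000000e+00]])}
```

View pics/top0.png

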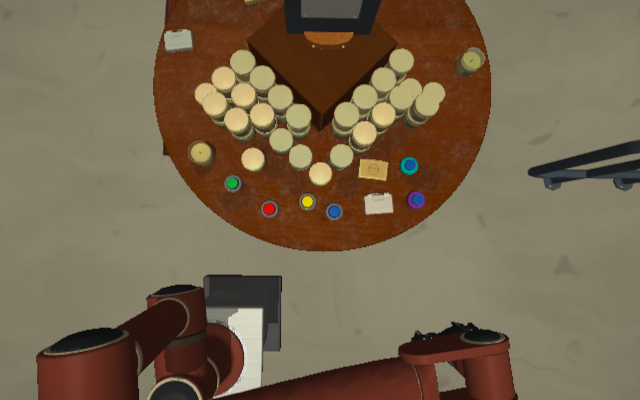

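View pics/scene0.png

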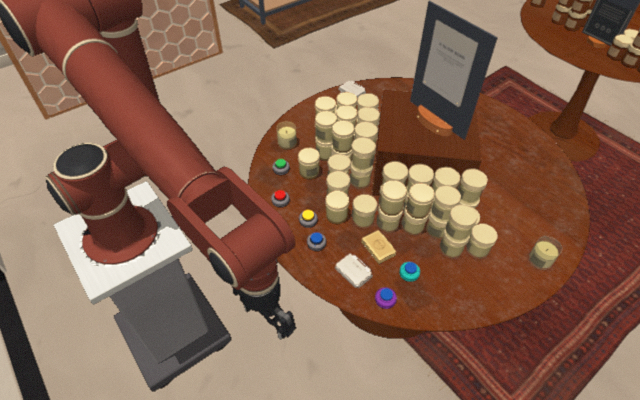

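Top view: green cap at (233,183), red (269,209), yellow (307,202) and blue (334,212). The turquoise-ringed (409,166) and purple-ringed (417,200) ones are look-alikes.

```bash
cat > h.py <<'E'
from plant import manip
import cv2,numpy as np
R={'green':(45,85),'yellow':(22,33),'blue':(100,118),'red':(174,6)}
def caps(n,im,near,rad=14,s0=150,v0=70):
    """blob centroid per colour near given pixel"""
    hsv=cv2.cvtColor(im,cv2.COLOR_BGR2HSV);o={}
    for k,p in near.items():
        lo,hi=R[k];h=hsv[...,0]
        m=((h>=lo)&(h<=hi) if lo<hi else (h>=lo)|(h<=hi))&(hsv[...,1]>s0)&(hsv[...,2]>v0)
        d=np.zeros(m.shape,np.uint8);cv2.circle(d,tuple(map(int,p)),rad,1,-1)
        nn,l,st,c=cv2.connectedComponentsWithStats((m&(d>0)).astype(np.uint8))
        if nn>1:
            i=1+np.argmax(st[1:,4]);o[k]=(c[i],st[i])
    return o
def cast(n,p,z):
    c=manip.calibration(n);T=c["T"];r=T[:3,:3]@np.linalg.solve(c["mtx"],[p[0],p[1],1.])
    return T[:3,3]+r*(z-T[2,3])/r[2]
E
python3 - <<'E'
from h import *
N={'top':dict(green=(233,183),red=(269,209),yellow=(307,202),blue=(334,212)),
'scene':dict(green=(281,163),red=(280,196),yellow=(308,215),blue=(317,239))}
for n in N:
    im=cv2.imread(f"pics/{n}0.png")
    for k,(c,s) in caps(n,im,N[n]).items(): print(n,k,c.round(1),s[2:],cast(n,c,.032).round(4))
# objects: jar_left top, jar_right, tester
for k,p,z in(('jarL',(253,159),.082),('jarR',(320,174),.082),('tester',(202,153),.074),('cards',(378,204),.019),('tin',(373,169),.022)):print(k,cast('top',p,z).round(3))
E
```

```text
top green [231.9 182.7] [11 11 99] [ 0.5286 -0.0636  0.032 ]
top red [268.9 208.4] [ 11  12 104] [ 0.4506 -0.1778  0.032 ]
top yellow [307.  201.5] [ 11  14 107] [ 0.4725 -0.2934  0.032 ]
top blue [333.9 211.1] [11 11 98] [ 0.4436 -0.376   0.032 ]
scene green [280.3 163.2] [10  8 60] [ 0.5257 -0.0672  0.032 ]
scene red [279.6 194.4] [12 10 93] [ 0.4487 -0.1789  0.032 ]
scene yellow [307.7 214.7] [12 11 94] [ 0.4714 -0.2962  0.032 ]
scene blue [316.  237.8] [11 11 95] [ 0.4411 -0.3791  0.032 ]
jarL [ 0.594 -0.133  0.082]
jarR [ 0.551 -0.331  0.082]
tester [0.612 0.019 0.074]
cards [ 0.467 -0.514  0.019]
tin [ 0.576 -0.499  0.022]
```

```bash
cat >> h.py <<'E'
from scipy.spatial.transform import Rotation
def delta(target):
    s=manip.state();q=s['tool_rot'];Rt=Rotation.from_quat(np.r_[q[1:],q[0]]).as_matrix()
    print('t',round(s['time'],2),'pos',s['tool_pos'].round(4),'F',s['contact_force'].round(1),'w',round(s['gripper_width'],2),'tips',manip.tcp_to_tips)
    print('axes',Rt.round(3).tolist());print('delta mm',(Rt.T@(np.array(target)-s['tool_pos'])*1e3).round(1))
E
python3 -c "
from h import *
delta([.527,-.0655,.25])"
```

```text
t 0.1 pos [ 0.1478 -0.6067  0.2492] F [-0.1  0.7  0.4] w 1.0 tips 0.019
axes [[-0.972, -0.0, 0.237], [-0.237, 0.002, -0.972], [-0.0, -1.0, -0.002]]
delta mm [-4.965e+02  1.000e-01 -4.362e+02]
```

apply_moves(
  moves=[
    [1, -12, 0, -10, 0, 0, 0],
    [1, -25, 0, -22, 0, 0, 0],
    [1, -25, 0, -22, 0, 0, 0],
    [1, -25, 0, -22, 0, 0, 0],
    [1, -25, 0, -22, 0, 0, 0],
    [1, -25, 0, -22, 0, 0, 0],
    [1, -25, 0, -22, 0, 0, 0],
    [1, -25, 0, -22, 0, 0, 0],
    [1, -25, 0, -22, 0, 0, 0],
    [1, -25, 0, -22, 0, 0, 0],
    [1, -25, 0, -22, 0, 0, 0],
    [1, -25, 0, -22, 0, 0, 0],
    [1, -25, 0, -22, 0, 0, 0],
    [1, -25, 0, -22, 0, 0, 0],
    [1, -25, 0, -22, 0, 0, 0],
    [1, -25, 0, -22, 0, 0, 0],
    [1, -25, 0, -22, 0, 0, 0],
    [1, -25, 0, -22, 0, 0, 0],
    [1, -25, 0, -22, 0, 0, 0],
    [1, -25, 0, -22, 0, 0, 0],
  ],
)

```text
time: 2.1
tool_pos: [0.5198, -0.0739, 0.25]
tool_rot: [0.084, -0.085, 0.702, -0.702]
contact_force: [0.6, -0.7, 0.4]
gripper_width: -0.002
```

```bash
python3 -c "
from h import *
delta([.527,-.0655,.12])
cv2.imwrite('pics/w1.png',manip.grab_frame('wrist'))
delta([.527,-.0655,.12])"
```

```text
t 2.1 pos [ 0.5198 -0.0739  0.25  ] F [ 0.6 -0.7  0.4] w -0.0 tips 0.019
axes [[-0.971, -0.0, 0.237], [-0.237, 0.0, -0.971], [0.0, -1.0, -0.0]]
delta mm [ -9.1 130.   -6.4]
t 2.15 pos [ 0.5216 -0.0707  0.25  ] F [-1.6  2.3  0.6] w -0.0 tips 0.019
axes [[-0.971, 0.001, 0.24], [-0.24, 0.004, -0.971], [-0.002, -1.0, -0.003]]
delta mm [ -6.2 130.   -3.3]
```

View pics/w1.png

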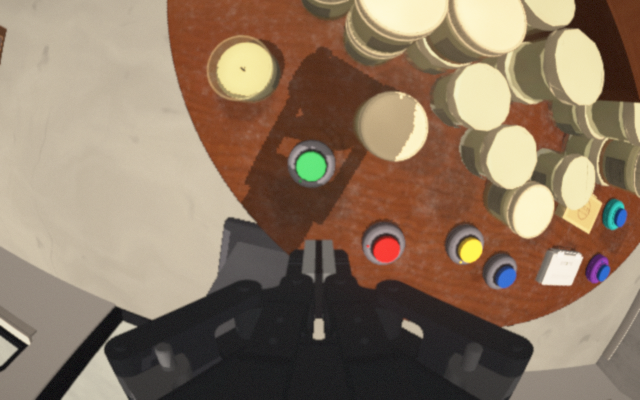

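Wrist view: green at (311,166), red (385,250), yellow (469,251), blue (503,277); the fingers are shut with tips at (318,245). I'll measure all the caps from this view.

```bash
cat >> h.py <<'E'
def wcast(p,z,s):
    c=manip.calibration("wrist");K=c["mtx"];d=np.array([p[0]-K[0,2],p[1]-K[1,2]])/K[0,0];th=np.hypot(*d)
    ray=np.r_[d/th*np.sin(th),np.cos(th)];q=s['tool_rot'];T=np.eye(4);T[:3,:3]=Rotation.from_quat(np.r_[q[1:],q[0]]).as_matrix();T[:3,3]=s['tool_pos']
    T=T@c["T_tool_cam"];r=T[:3,:3]@ray
    return T[:3,3]+r*(z-T[2,3])/r[2]
E
python3 - <<'E'
from h import *
manip.grab_frame('top')
s=manip.state();im=manip.grab_frame('wrist')
for k,(c,st) in caps('wrist',im,dict(green=(311,166),red=(385,250),yellow=(469,251),blue=(503,277)),24).items(): print(k,c.round(1),st[2:],wcast(c,.033,s).round(4))
delta([.527,-.0655,.12])
E
```

```text
green [316.7 154.3] [2 2 3] [ 0.5448 -0.0653  0.033 ]
red [386.4 249.5] [ 27  26 565] [ 0.4535 -0.1759  0.033 ]
yellow [470.6 251. ] [ 23  25 423] [ 0.4753 -0.292   0.033 ]
blue [506.  278.4] [ 19  20 263] [ 0.4456 -0.3745  0.033 ]
t 2.25 pos [ 0.5197 -0.0742  0.2499] F [-0.6  0.4  0.4] w 0.01 tips 0.019
axes [[-0.971, -0.001, 0.24], [-0.24, 0.0, -0.971], [0.001, -1.0, -0.001]]
delta mm [ -9.3 129.9  -6.6]
```

```bash
python3 - <<'E'
from h import *
s=manip.state();im=manip.grab_frame('wrist')
for k,(c,st) in caps('wrist',im,dict(green=(311,166)),26,s0=100).items(): print(k,c.round(1),st[2:],wcast(c,.033,s).round(4))
delta([.529,-.064,.065])
E
```

```text
green [310.5 165.5] [ 31  30 737] [ 0.5301 -0.0634  0.033 ]
t 2.3 pos [ 0.5193 -0.0752  0.2499] F [ 1.   0.7 -0.6] w 0.0 tips 0.019
axes [[-0.971, -0.001, 0.238], [-0.238, 0.0, -0.971], [0.001, -1.0, -0.0]]
delta mm [-12.3 184.9  -8.5]
```

apply_moves(
  moves=[
    [1, -4, 10, -3, 0, 0, 0],
    [1, -4, 20, -2, 0, 0, 0],
    [1, -3, 25, -2, 0, 0, 0],
    [1, 0, 30, 0, 0, 0, 0],
    [1, 0, 30, 0, 0, 0, 0],
    [1, 0, 30, 0, 0, 0, 0],
    [1, 0, 20, 0, 0, 0, 0],
    [1, 0, 12, 0, 0, 0, 0],
    [1, 0, 8, 0, 0, 0, 0],
    [1, 0, 0, 0, 0, 0, 0],
  ],
)

```text
time: 3.3
tool_pos: [0.5281, -0.067, 0.0645]
tool_rot: [0.083, -0.084, 0.702, -0.702]
contact_force: [-0.1, 0.7, -0.3]
gripper_width: 0.002
```

```bash
python3 -c "
from h import *
cv2.imwrite('pics/w2.png',manip.grab_frame('wrist'))
delta([.529,-.064,.0465])"
```

```text
t 3.35 pos [ 0.5289 -0.0671  0.0656] F [ 0.1 -1.3  0.2] w 0.0 tips 0.019
axes [[-0.972, 0.0, 0.236], [-0.236, -0.0, -0.972], [-0.0, -1.0, 0.0]]
delta mm [-0.8 19.1 -3. ]
```

View pics/w2.png

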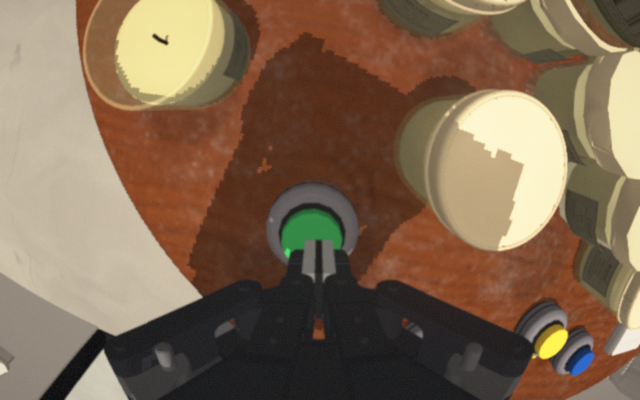

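The wrist view shows the tips above the green cap, which is centred near (311,232). They sit about 3 mm too far along tool +z. I'll correct that and press in small steps.

apply_moves(
  moves=[
    [1, -1, 0, -3, 0, 0, 0],
    [1, 0, 4, 0, 0, 0, 0],
    [1, 0, 4, 0, 0, 0, 0],
    [1, 0, 2, 0, 0, 0, 0],
    [1, 0, 2, 0, 0, 0, 0],
    [1, 0, 1, 0, 0, 0, 0],
    [1, 0, 1, 0, 0, 0, 0],
    [1, 0, 0, 0, 0, 0, 0],
  ],
)

```text
time: 4.15
tool_pos: [0.529, -0.0636, 0.0514]
tool_rot: [0.084, -0.084, 0.702, -0.702]
contact_force: [-1.5, 0.5, 2.5]
gripper_width: -0.003
```

apply_moves(
  moves=[
    [1, 0, 1, 0, 0, 0, 0],
    [1, 0, 1, 0, 0, 0, 0],
    [1, 0, 1, 0, 0, 0, 0],
    [1, 0, 0, 0, 0, 0, 0],
  ],
)

```text
time: 4.55
tool_pos: [0.529, -0.0636, 0.0481]
tool_rot: [0.084, -0.084, 0.702, -0.702]
contact_force: [-1.4, 0.4, 1.9]
gripper_width: -0.002
```

apply_moves(
  moves=[
    [1, 0, 0.8, 0, 0, 0, 0],
    [1, 0, 0.7, 0, 0, 0, 0],
    [1, 0, 0.5, 0, 0, 0, 0],
    [1, 0, 0, 0, 0, 0, 0],
  ],
)

```text
time: 4.95
tool_pos: [0.5291, -0.0636, 0.0462]
tool_rot: [0.084, -0.084, 0.702, -0.702]
contact_force: [-0.7, 1.1, 2.3]
gripper_width: -0.001
```

apply_moves(
  moves=[
    [1, 0, 0.3, 0, 0, 0, 0],
    [1, 0, 0, 0, 0, 0, 0],
  ],
)

```text
time: 5.15
tool_pos: [0.5291, -0.0636, 0.046]
tool_rot: [0.084, -0.084, 0.702, -0.702]
contact_force: [-1.0, 0.9, 3.5]
gripper_width: -0.005
```

apply_moves(
  moves=[
    [1, 0, 0.3, 0, 0, 0, 0],
    [1, 0, 0, 0, 0, 0, 0],
  ],
)

```text
time: 5.35
tool_pos: [0.5291, -0.0636, 0.0459]
tool_rot: [0.084, -0.084, 0.702, -0.702]
contact_force: [-2.6, 1.2, 5.1]
gripper_width: -0.001
```

Force rises at TCP z = 0.046, so the green cap is at its stop. I'll lift and move to yellow.

apply_moves(
  moves=[
    [1, 0, -4, 0, 0, 0, 0],
    [1, 0, -15, 0, 0, 0, 0],
    [1, 0, -30, 0, 0, 0, 0],
    [1, 0, -30, 0, 0, 0, 0],
    [1, 10, -5, 20, 0, 0, 0],
    [1, 15, 0, 30, 0, 0, 0],
    [1, 16, 0, 30, 0, 0, 0],
    [1, 16, 0, 30, 0, 0, 0],
    [1, 16, 0, 30, 0, 0, 0],
    [1, 16, 0, 30, 0, 0, 0],
    [1, 15, 0, 25, 0, 0, 0],
    [1, 5, 0, 15, 0, 0, 0],
    [1, 0, 0, 0, 0, 0, 0],
    [1, 0, 0, 0, 0, 0, 0],
  ],
)

```text
time: 6.75
tool_pos: [0.4732, -0.293, 0.1299]
tool_rot: [0.084, -0.084, 0.702, -0.702]
contact_force: [0.6, -0.6, -0.2]
gripper_width: -0.001
```

```bash
python3 - <<'E'
from h import *
s=manip.state();im=manip.grab_frame('wrist');cv2.imwrite('pics/w3.png',im)
for k,(c,st) in caps('wrist',im,dict(yellow=(315,200),blue=(420,230)),70,s0=170).items(): print(k,c.round(1),st[2:],wcast(c,.033,s).round(4))
delta([.473,-.2935,.065])
E
```

```text
yellow [320.3 206.6] [  45   44 1385] [ 0.4759 -0.2945  0.033 ]
blue [407.5 263.6] [ 37  36 987] [ 0.4453 -0.3757  0.033 ]
t 6.8 pos [ 0.4732 -0.2925  0.1297] F [-0.9  0.3 -0.2] w 0.0 tips 0.019
axes [[-0.971, 0.0, 0.237], [-0.237, 0.001, -0.971], [-0.0, -1.0, -0.001]]
delta mm [ 0.4 64.7  1. ]
```

View pics/w3.png

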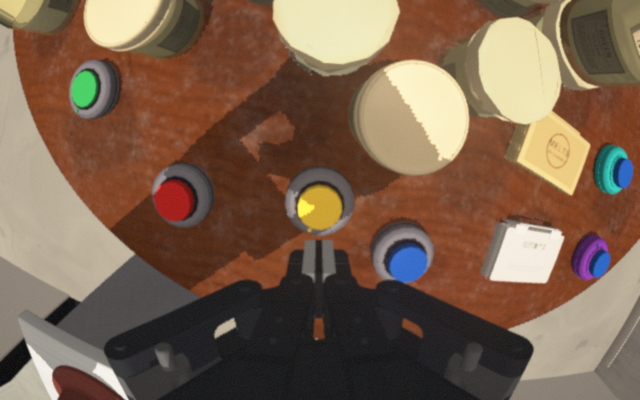

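The wrist view shows yellow at (320,207), just ahead of the tips. Green at (85,88) sits lower in its housing than red does. Now the yellow press.

apply_moves(
  moves=[
    [1, -1.5, 10, 1, 0, 0, 0],
    [1, 0, 20, 0, 0, 0, 0],
    [1, 0, 20, 0, 0, 0, 0],
    [1, 0, 12, 0, 0, 0, 0],
    [1, 0, 6, 0, 0, 0, 0],
    [1, 0, 4, 0, 0, 0, 0],
    [1, 0, 2, 0, 0, 0, 0],
    [1, 0, 1, 0, 0, 0, 0],
    [1, 0, 1, 0, 0, 0, 0],
    [1, 0, 1, 0, 0, 0, 0],
    [1, 0, 1, 0, 0, 0, 0],
    [1, 0, 1, 0, 0, 0, 0],
    [1, 0, 1, 0, 0, 0, 0],
    [1, 0, 1, 0, 0, 0, 0],
    [1, 0, 1, 0, 0, 0, 0],
    [1, 0, 0, 0, 0, 0, 0],
  ],
)

```text
time: 8.4
tool_pos: [0.4748, -0.2944, 0.0478]
tool_rot: [-0.084, 0.084, -0.702, 0.702]
contact_force: [0.9, -0.6, 1.9]
gripper_width: -0.002
```

apply_moves(
  moves=[
    [1, 0, 0.8, 0, 0, 0, 0],
    [1, 0, 0.7, 0, 0, 0, 0],
    [1, 0, 0, 0, 0, 0, 0],
  ],
)

```text
time: 8.7
tool_pos: [0.4748, -0.2943, 0.0463]
tool_rot: [-0.084, 0.084, -0.702, 0.702]
contact_force: [0.5, -1.8, 3.3]
gripper_width: -0.0
```

apply_moves(
  moves=[
    [1, 0, 0.4, 0, 0, 0, 0],
    [1, 0, 0.3, 0, 0, 0, 0],
    [1, 0, 0, 0, 0, 0, 0],
  ],
)

```text
time: 9.0
tool_pos: [0.4748, -0.2944, 0.0459]
tool_rot: [-0.084, 0.084, -0.702, 0.702]
contact_force: [1.0, -1.1, 4.5]
gripper_width: 0.004
```

apply_moves(
  moves=[
    [1, 0, -4, 0, 0, 0, 0],
    [1, 0, -20, 0, 0, 0, 0],
    [1, 0, -30, 0, 0, 0, 0],
    [1, 0, -25, 0, 0, 0, 0],
    [1, 8, -5, 12, 0, 0, 0],
    [1, 16, 0, 24, 0, 0, 0],
    [1, 16, 0, 24, 0, 0, 0],
    [1, 8, 0, 12, 0, 0, 0],
    [1, 0, 0, 0, 0, 0, 0],
    [1, 0, 0, 0, 0, 0, 0],
  ],
)

```text
time: 10.0
tool_pos: [0.4444, -0.3748, 0.1283]
tool_rot: [0.084, -0.084, 0.703, -0.701]
contact_force: [-0.2, 0.3, -0.7]
gripper_width: 0.002
```

```bash
python3 - <<'E'
from h import *
s=manip.state();im=manip.grab_frame('wrist');cv2.imwrite('pics/w4.png',im)
for k,(c,st) in caps('wrist',im,dict(blue=(318,206),yellow=(200,170)),80,s0=150).items(): print(k,c.round(1),st[2:],wcast(c,.033 if k=='blue' else .027,s).round(4))
delta([.4448,-.3755,.065])
E
```

```text
blue [320.5 208.8] [  44   44 1475] [ 0.4459 -0.3766  0.033 ]
yellow [224.1 145.6] [  43   46 1474] [ 0.4747 -0.2956  0.027 ]
t 10.05 pos [ 0.4447 -0.3745  0.1286] F [0.1 0.1 0. ] w 0.0 tips 0.019
axes [[-0.972, -0.001, 0.237], [-0.237, 0.002, -0.972], [0.001, -1.0, -0.002]]
delta mm [ 0.1 63.6  1.1]
```

View pics/w4.png

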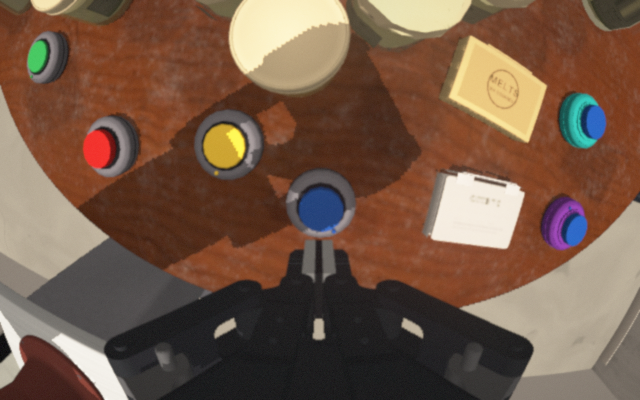

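The view shows blue at (320,209) ahead of the tips. Yellow at (224,146) has gone down and not moved sideways. Now the blue press.

apply_moves(
  moves=[
    [1, -0.5, 10, 1.5, 0, 0, 0],
    [1, 0, 20, 0, 0, 0, 0],
    [1, 0, 20, 0, 0, 0, 0],
    [1, 0, 12, 0, 0, 0, 0],
    [1, 0, 6, 0, 0, 0, 0],
    [1, 0, 3, 0, 0, 0, 0],
    [1, 0, 2, 0, 0, 0, 0],
    [1, 0, 1, 0, 0, 0, 0],
    [1, 0, 1, 0, 0, 0, 0],
    [1, 0, 1, 0, 0, 0, 0],
    [1, 0, 1, 0, 0, 0, 0],
    [1, 0, 1, 0, 0, 0, 0],
    [1, 0, 1, 0, 0, 0, 0],
    [1, 0, 1, 0, 0, 0, 0],
    [1, 0, 0, 0, 0, 0, 0],
  ],
)

```text
time: 11.55
tool_pos: [0.4459, -0.377, 0.0497]
tool_rot: [-0.084, 0.084, -0.702, 0.702]
contact_force: [0.4, -0.2, 1.6]
gripper_width: -0.001
```

apply_moves(
  moves=[
    [1, 0, 0.8, 0, 0, 0, 0],
    [1, 0, 0.7, 0, 0, 0, 0],
    [1, 0, 0.4, 0, 0, 0, 0],
    [1, 0, 0, 0, 0, 0, 0],
  ],
)

```text
time: 11.95
tool_pos: [0.4459, -0.3769, 0.0476]
tool_rot: [-0.084, 0.084, -0.702, 0.702]
contact_force: [0.6, -1.2, 1.5]
gripper_width: 0.001
```

apply_moves(
  moves=[
    [1, 0, 0.8, 0, 0, 0, 0],
    [1, 0, 0.7, 0, 0, 0, 0],
    [1, 0, 0.5, 0, 0, 0, 0],
    [1, 0, 0, 0, 0, 0, 0],
  ],
)

```text
time: 12.35
tool_pos: [0.4459, -0.3769, 0.0459]
tool_rot: [-0.084, 0.084, -0.702, 0.702]
contact_force: [-0.1, -1.4, 3.7]
gripper_width: -0.004
```

apply_moves(
  moves=[
    [1, 0, 0.3, 0, 0, 0, 0],
    [1, 0, 0, 0, 0, 0, 0],
    [1, 0, -4, 0, 0, 0, 0],
    [1, 0, -20, 0, 0, 0, 0],
    [1, 0, -40, 0, 0, 0, 0],
    [1, 0, -40, 0, 0, 0, 0],
    [1, 10, -30, 0, 0, 0, 0],
    [1, 40, -20, 0, 0, 0, 0],
    [1, 30, 0, 0, 0, 0, 0],
    [1, 0, 0, 0, 0, 0, 0],
    [1, 0, 0, 0, 0, 0, 0],
  ],
)

```text
time: 13.45
tool_pos: [0.3674, -0.3951, 0.1984]
tool_rot: [0.084, -0.084, 0.703, -0.702]
contact_force: [-0.1, -0.3, -0.6]
gripper_width: -0.0
```

```bash
python3 - <<'E'
from h import *
s=manip.state();im=manip.grab_frame('wrist');cv2.imwrite('pics/w5.png',im);print(s['tool_pos'])
sc=manip.grab_frame('scene')
cv2.imwrite('pics/cmp.png',np.vstack([cv2.resize(cv2.imread('pics/scene0.png')[150:255,260:360],None,fx=2.8,fy=2.8),cv2.resize(sc[150:255,260:360],None,fx=2.8,fy=2.8)]))
d=cv2.absdiff(sc,cv2.imread('pics/scene0.png'))[230:320,335:430];print(d.max())
E
```

```text
[ 0.36744723 -0.39514289  0.19838925]
55
```

View pics/w5.png

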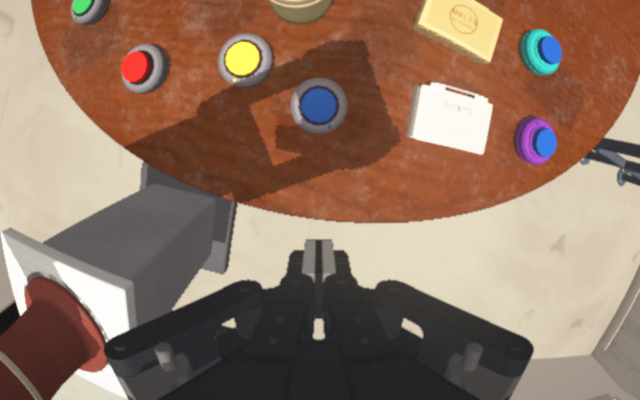

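The view shows blue (319,105) and yellow (241,60) low in their housings, and red (136,68) standing proud. The tools are clear of everything. I'll hand in.

```bash
python3 -c "
from plant import manip
print(manip.state()['contact_force']);manip.job_done()"
```

```text
[-0.02340081  0.73165659  0.51176912]
the job is handed in; nothing more can be done
```

I pressed the green, yellow and blue caps in that order with the closed fingertips, each down to its stop, and handed the job in at about 13.5 s of the 48 s allowed. No verdict is reported at hand-in.

- **Presses:** on each cap the TCP stopped at z ≈ 0.046 m, which is the height for fully down. The last upward force read on each was 3.7–5.1 N, well under the 30 N limit. I gave blue a final 0.3 mm nudge after its last reading.
- **Red and the rest:** in the last wrist picture the red cap still stood up, and the yellow and blue caps sat low in their housings. No switch, the tin or the card box looked shifted. Green was only partly in that picture, but an earlier one showed it down.
- **At hand-in:** the arm was clear of everything, with contact force at noise level.
- **Limits of the checks:** I did not measure how far any object moved after the presses. I saved a before/after scene comparison but did not view it. The open candle and jar_left were last seen before the blue press, and jar_right was only partly in the last picture.

The three cameras agreed on the cap positions to about 5 mm. The first green mask on the wrist picture missed the cap, and loosening its colour limit fixed it.

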